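# Open up the condiment station and load its insert pans

### The job

Get the condiment station ready for serving: swing its lid up until it stands upright on its hinges, lift it straight up off the hinge pins, and stand it upright in the slot of the lid rack, grip bar on top, near the middle. Then load every insert pan from the mat into the station, each seated flat and square, fully down in a pocket of its own. Leave everything else on the counter where it is.

Things in the scene. Friction and masses are not known exactly. Their poses are not given: they have to be found in the camera images.
- station: Grey open-topped plastic condiment box, fixed: 116 mm deep along its x axis (away from the robot at yaw 0), 272 mm wide along y, rim 95 mm above the counter, walls 8 mm. Origin: centre of its underside. The pockets are in its floor, the hinge pins behind it; all points on it share its axes.
- hinge_pins (a point): Midway between the station's two hinge pins, on their axis (along y), 102 mm above the counter, 78 mm behind (+x of) the station's middle. The pins are level, 8 mm round, at 57 to 91 mm either side of the middle, each on a bracket at its outer end, with 20 mm between the axis and the back wall.
- lid_bar (a point): Middle of the lid's round black grip bar, 12 mm thick, 110 mm long along the lid's y, an arm at each end. It lies in the lid's plane, 179 mm from the hinge axis, on the robot's side when shut, with 33 mm free between it and the lid's front edge. Lid upright: bar on top, lid x axis straight down, z away from the robot. The bar can turn between gripping fingers.
- lid_hooks (a point): Lid's hinge axis, midway between its two black hooks (16 mm wide, 70 mm either side); axes as lid_bar. Shut, it is at hinge_pins. Hooks are forks 11 mm wide, open on the side away from the bar, jaws 10 mm past the axis: with the lid upright they open downward and are clear of the pins once lifted 16 mm. Lid standing on its hooks: this point is 10 mm above the support.
- lid: The lid: a loose steel plate, 272 mm wide (y), 122 mm long (x), 14 mm thick, about 0.4 kg. Origin at lid_hooks. Shut, it lies flat on the station's rim with its axes as the station's. It turns freely on the pins, with no spring or stay: it falls if let go.
- rack_slot (a point): Middle of the lid rack's slot, on top of the base plate, 8 mm above the counter. The rack, left or right of the station, is a fixed steel base 130 x 240 mm with two pairs of posts 105 mm either side of the middle; the slot is 26 mm wide along x and runs along y. Posts end 100 mm above the counter, the top 25 mm flared. The lid stands in it on its hooks, width along the slot.
- mat: A black rubber mat, 260 (x) x 200 (y) x 3 mm, fixed, on the other side of the station from the rack; origin at the centre of its underside. The pans wait on it.
- pocket0 (a point): Centre of the floor of one of the station's four pockets, 12 mm above the counter, axes as the station's. The pockets are in a row along y, 60 mm apart; each is 88 (x) x 50 (y) mm and 14 mm deep with a 2 mm bevelled edge; the lid covers them when shut.
- pocket1 (a point): Centre of the floor of one of the station's four pockets, 12 mm above the counter, axes as the station's. The pockets are in a row along y, 60 mm apart; each is 88 (x) x 50 (y) mm and 14 mm deep with a 2 mm bevelled edge; the lid covers them when shut.
- pocket2 (a point): Centre of the floor of one of the station's four pockets, 12 mm above the counter, axes as the station's. The pockets are in a row along y, 60 mm apart; each is 88 (x) x 50 (y) mm and 14 mm deep with a 2 mm bevelled edge; the lid covers them when shut.
- pocket3 (a point): Centre of the floor of one of the station's four pockets, 12 mm above the counter, axes as the station's. The pockets are in a row along y, 60 mm apart; each is 88 (x) x 50 (y) mm and 14 mm deep with a 2 mm bevelled edge; the lid covers them when shut.
- pan0_centre (a point): Centre, half-way up (33 mm above its underside), of a lidded steel insert pan, about 0.22 kg: a block 84 (x) x 46 (y) x 36 mm tall with, on top, a black grip rib 44 (x) x 14 (y) x 30 mm tall, in all 66 mm tall. The rib is taken across its 14 mm. It fits any pocket either way round with 2 mm to spare on each side. All pans are alike; some may be absent.
- pan1_centre (a point): Centre, half-way up (33 mm above its underside), of a lidded steel insert pan, about 0.22 kg: a block 84 (x) x 46 (y) x 36 mm tall with, on top, a black grip rib 44 (x) x 14 (y) x 30 mm tall, in all 66 mm tall. The rib is taken across its 14 mm. It fits any pocket either way round with 2 mm to spare on each side. All pans are alike; some may be absent.
- pan2_centre (a point): Centre, half-way up (33 mm above its underside), of a lidded steel insert pan, about 0.22 kg: a block 84 (x) x 46 (y) x 36 mm tall with, on top, a black grip rib 44 (x) x 14 (y) x 30 mm tall, in all 66 mm tall. The rib is taken across its 14 mm. It fits any pocket either way round with 2 mm to spare on each side. All pans are alike; some may be absent.
- pan3_centre (a point): Centre, half-way up (33 mm above its underside), of a lidded steel insert pan, about 0.22 kg: a block 84 (x) x 46 (y) x 36 mm tall with, on top, a black grip rib 44 (x) x 14 (y) x 30 mm tall, in all 66 mm tall. The rib is taken across its 14 mm. It fits any pocket either way round with 2 mm to spare on each side. All pans are alike; some may be absent.
- tub_cup: Bystander: a small white plastic cup, 64 mm across, 45 mm tall; origin under its centre. To be left alone.
- scoop: Bystander: a small green scoop, 52 mm across, 30 mm tall, with a flat handle; origin under its centre. To be left alone.
- sauce: Bystander: an amber sauce bottle, 170 mm tall; origin under its centre. To be left alone.
- seasoning: Bystander: a white jar, 90 mm tall; origin under its centre. To be left alone.
- bowl: Bystander: a steel bowl, 100 mm across; origin under its centre. To be left alone.
- spoon: Bystander: a spoon, 200 mm long, lying flat; origin under its centre. To be left alone.
- deli_cup: Bystander: a white plastic cup, 80 mm across, 70 mm tall; origin under its centre. To be left alone.
Not all that is in view belongs to the job. Leave any red look-alike of the part that bears pan1_centre alone. Leave any yellow look-alike of the part that bears pan3_centre alone.

How it is judged:
By the outcome, as a careful person would: the job done as asked, in the order asked, and still so for the second after the job is handed in, with the robot touching nothing.
Of pan0, pan1, pan2, pan3 only 3 to 4 are there at a start; the rules pass over those that are not, and their reading is None.
At some moment in a run one of pan0, pan1, pan2, pan3 may be knocked a few centimetres aside while the robot is not near it.
It also fails if it takes over 208 s, if anything falls off the work surface, if the arm or the gripper's body presses on something with over 40 N, if the wrist force passes 120 N, or if a joint passes its speed limit or range.

### The arm

A 7-joint arm with a two-finger parallel gripper is mounted at the origin on the work surface. World frame = base frame: x ahead of the robot, y to its left, z up, the work surface at z = 0. Lengths are in m, angles in degrees, forces in N, time in s.
With the tool pointing down it reaches from about 0.35 to 0.775 m from the base axis. Payload 3.1 kg.
Tool frame: the origin (TCP) lies on the centre line of the jaws, within the pads' length; the fingertips stand 17 mm ahead of it and the grasp point (between the pads) lies 2 mm behind it (robot.tip_reach is the distance from the TCP to the fingertips, in m); z points along the fingers, y is the line along which they close (so a half turn about z gives the same grasp; the last joint's range is limited). The gripper opens to 85 mm and grips with 20 to 120 N. Pads are 22 mm wide; open, the fingers measure 114 mm over their backs; the gripper's body (76 mm by 85 mm) begins 54 mm behind the grasp point. The pads swing forward as they close: fully open they stand 13 mm farther back than shut.
Start: joints at [-77.218, 17.813, 0.802, 86.603, -0.252, 75.585, -1.558], TCP at [0.144, 0.531, 0.248] pointing down, gripper open.
Joint ranges: [-154.91, 154.91], [-16.99, 109.72], [-72.82, 74.43], [7.12, 147.25], [-82.49, 262.49], [11.32, 116.49], [-174.64, 174.64]. Speed limits (degrees/s): [159.86, 159.86, 180, 180, 180, 180, 180].

### API

Orientations are given as [roll, pitch, yaw] about the fixed x, y, z axes, in that order (R = Rz(yaw) Ry(pitch) Rx(roll)).
In Python, from station import robot, fingers, vision, workorder, recognise gives the robot as it stands. Calls block until the motion is done:
- robot.move_to(position, orientation): joint-space move of the TCP to a pose.
- robot.line_to(position, orientation=None, velocity=0.15, f_stop=None): straight line of the TCP; orientation=None keeps the orientation; velocity is the mean speed in m/s. With f_stop (N) it stops when the force on the tool has changed by that much, and returns True; else False.
- robot.move_j(angles): joint-space move.
- fingers.gripper_to(opening, force=None): opening from 0.0 (shut) to 1.0 (fully open); force is the grip in N (None keeps the last); returns when the fingers have stopped.
- robot.pause(seconds).
- robot.inverse_kinematics(position, orientation): joint angles nearest the present ones, or None.
- vision.grab_frame(name): name is "scene" or "top" or "wrist"; returns the picture (400x640x3 uint8, red, green, blue); there is no depth.
- vision.calibration(name): a dict with "mtx" (3x3 intrinsics, pixels), "extrinsics" (4x4, takes a point from world to camera coordinates); the wrist camera has in their place "T_tool_cam" (4x4, takes a point from camera to tool coordinates, whose origin is the TCP and whose axes are the flange's). Camera axes: x right, y up, looking along -z (the intrinsics and any distortion apply to the point x, -y, -z); pixel columns grow to the right and rows downward; lengths in m; the calibration is good to about 2 mm. A picture is of the moment at which its call begins: read the wrist's pose just before it. calibration takes no time and is no camera call.
A pose or a line that the arm cannot do raises robot.PlanningError and nothing moves.
- workorder.close_job(): hands the job in; it is judged then, once.
Trained networks look in the newest picture that a camera, given by its name, has taken for a name from the list of things; names that differ only in an ending like _2 or _b are one class to them, and where a whole thing is asked for, a point or a joint stands for the part that bears it (a point fixed in the world has none). Each returns a list of dicts, best first, with "p" (0 to 1); they miss things now and then, are a little off and sometimes report something else, mostly with a low value. They report only what shows in the picture. A call takes as long as a camera call. They do not tell look-alikes from the thing itself.
- recognise(label, camera): "rect" ([centre column, centre row, width, height] in pixels, round what is visible of it).
Readings, each from a call of its own:
- robot.current_time_s(): time.
- robot.current_joint_positions(): joint angles.
- robot.current_dq(): joint speeds.
- robot.current_joint_torque(): joint torques, N m.
- robot.current_tool_pos(): TCP position.
- robot.current_eef_rot(): TCP orientation.
- robot.current_contact_force(): force on the tool from outside, world axes, zero at the start.
- robot.current_torque(): the same for the moment, N m.
- robot.current_finger_gap(): opening from 0.0 (shut) to 1.0 (fully open).
- robot.current_gripper_force(): force on a finger pad.
Only numpy, scipy, OpenCV 4.12 (cv2) and the standard library are available. Lean on these libraries where they do the work, as an engineer would, in place of code of your own. Each camera call takes 0.05 s, during which the arm holds its last target. There are 200 camera calls.

## Working session

There is one attempt and no reset: what is moved stays moved. The work goes in short steps, each a Python script; the robot and the scene stay as the last script left them, time stands still between calls to the robot, and variables do not carry over. Pictures are saved under pics/ and viewed, at most 14 in all, crops included, and the job is handed in when it is done.

```bash
ls; mkdir -p pics; python3 - <<'E'
from station import robot, fingers, vision, workorder, recognise
import cv2, numpy as np
print(robot.current_time_s(), robot.tip_reach, robot.current_tool_pos(), robot.current_eef_rot())
for c in ["scene","top","wrist"]:
    im=vision.grab_frame(c); cv2.imwrite(f"pics/{c}0.png",im[:,:,::-1])
    k=vision.calibration(c); print(c,{a:(np.round(b,4).tolist() if not isinstance(b,str) else b) for a,b in k.items()})
    if c!="wrist":
        for l in ["station","lid","lid_bar","mat","pan0_centre","rack_slot","hinge_pins","lid_hooks","pocket0"]:
            try: print(l,[(np.round(d["rect"],1).tolist(),round(d["p"],2)) for d in recognise(l,c)])
            except Exception as e: print(l,e)
print(robot.current_time_s())
E
```

```text
pics
0.0 0.017 [0.14375257 0.53015258 0.24720086] [-1.79862566e+02  5.71947334e-03  1.64830959e+02]
scene {'mtx': [[448.2792, 0.0, 326.9155], [0.0, 448.2792, 189.931], [0.0, 0.0, 1.0]], 'extrinsics': [[-0.77, 0.638, 0.0015, 0.4492], [-0.42, -0.5087, 0.7515, 0.1353], [0.4803, 0.5781, 0.6597, -1.8296], [0.0, 0.0, 0.0, 1.0]]}
station [([320.5, 222.4, 81.7, 55.1], 0.92)]
lid [([317.2, 201.2, 79.3, 55.8], 0.68)]
lid_bar [([318.1, 201.8, 86.5, 56.5], 0.73)]
mat [([296.8, 169.2, 78.1, 37.0], 0.65)]
pan0_centre [([320.2, 223.3, 78.1, 60.7], 0.53), ([304.7, 151.3, 20.4, 20.0], 0.52)]
rack_slot [([418.1, 255.6, 84.2, 73.8], 0.7), ([384.1, 302.2, 27.7, 37.4], 0.61), ([320.2, 221.6, 80.6, 57.6], 0.37)]
hinge_pins [([318.9, 222.8, 81.7, 58.7], 0.78)]
lid_hooks [([319.5, 202.2, 85.6, 56.8], 0.64)]
pocket0 [([319.3, 223.2, 82.8, 53.3], 0.68)]
top {'mtx': [[365.7081, 0.0, 321.3585], [0.0, 365.7081, 200.3136], [0.0, 0.0, 1.0]], 'extrinsics': [[-0.1353, -0.9908, -0.006, 0.0028], [0.9657, -0.1332, 0.2227, -0.518], [-0.2215, 0.0243, 0.9749, -1.0964], [0.0, 0.0, 0.0, 1.0]]}
station [([304.4, 173.9, 80.9, 65.2], 0.66), ([411.6, 188.1, 21.5, 29.9], 0.37)]
lid [([302.1, 172.5, 97.0, 65.8], 0.97), ([399.6, 205.9, 64.2, 75.1], 0.65), ([306.2, 171.7, 84.7, 63.2], 0.33)]
lid_bar [([304.5, 174.9, 90.4, 66.6], 0.8)]
mat [([399.2, 204.7, 62.6, 76.4], 0.89)]
pan0_centre [([413.3, 222.2, 16.4, 25.1], 0.88), ([388.8, 187.3, 17.6, 23.7], 0.27)]
rack_slot [([204.3, 235.8, 83.8, 57.0], 0.7)]
hinge_pins [([306.8, 173.2, 86.9, 62.2], 0.64)]
lid_hooks [([302.9, 172.7, 94.7, 67.6], 0.94)]
pocket0 [([308.4, 172.2, 82.5, 59.8], 0.64)]
wrist {'mtx': [[339.0365, 0.0, 320.1123], [0.0, 339.0365, 196.6203], [0.0, 0.0, 1.0]], 'T_tool_cam': [[0.0014, 0.9554, 0.2954, 0.0751], [1.0, -0.0017, 0.0006, 0.0003], [0.0011, 0.2954, -0.9554, -0.1253], [0.0, 0.0, 0.0, 1.0]]}
1.05
```

```bash
python3 - <<'E'
import cv2
a=cv2.imread("pics/top0.png")[110:310,140:460]; a=cv2.resize(a,(800,500),interpolation=cv2.INTER_CUBIC); cv2.imwrite("pics/top0c.png",a)
a=cv2.imread("pics/scene0.png")[110:310,220:480]; a=cv2.resize(a,(780,600),interpolation=cv2.INTER_CUBIC); cv2.imwrite("pics/scene0c.png",a)
E
```

```text
(no output)
```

View pics/top0c.png

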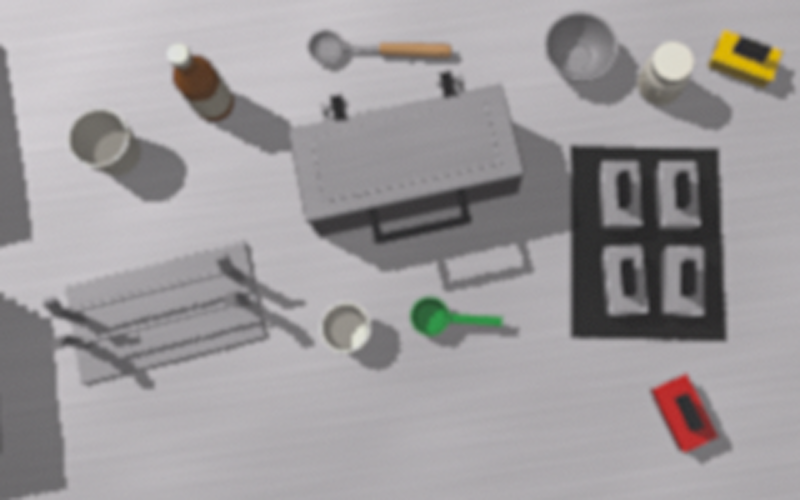

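View pics/scene0c.png

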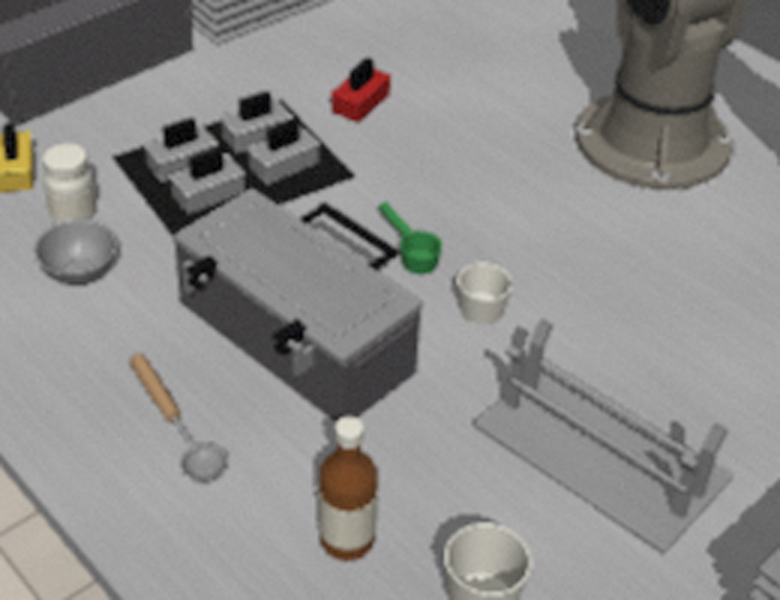

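The top crop shows the closed station at (405,155) with bar at (420,222), and the rack at (168,313). Four grey pans stand on the mat at (620,193), (680,193), (625,280) and (683,280). The red (685,413) and yellow (745,57) blocks are off the mat: they are the look-alikes, and I leave them alone.

```bash
cat > h.py <<'E'
from station import robot, fingers, vision, workorder, recognise
import cv2, numpy as np
from scipy.spatial.transform import Rotation as Ro
from scipy.optimize import least_squares
F=np.diag([1,-1,-1.])
def Rw(rpy): return Ro.from_euler('xyz',rpy,degrees=True)
def cam(name, tool=None):
    k=vision.calibration(name)
    if name!="wrist": E=np.array(k["extrinsics"])
    else:
        p,r=tool; T=np.eye(4); T[:3,:3]=Rw(r).as_matrix(); T[:3,3]=p
        E=np.linalg.inv(T@np.array(k["T_tool_cam"]))
    return np.array(k["mtx"]),E
def proj(c,P):
    K,E=c; P=np.atleast_2d(P); q=(P@E[:3,:3].T+E[:3,3])@F; q=q@K.T; return q[:,:2]/q[:,2:]
def unproj(c,uv,z):
    K,E=c; uv=np.atleast_2d(uv); d=np.c_[uv,np.ones(len(uv))]@np.linalg.inv(K).T@F@E[:3,:3]
    o=-E[:3,:3].T@E[:3,3]; return o+d*((z-o[2])/d[:,2])[:,None]
def wrist(fn):
    t=(robot.current_tool_pos(),robot.current_eef_rot()); im=vision.grab_frame("wrist"); cv2.imwrite(fn,im[:,:,::-1])
    np.save(fn+".npy",np.r_[t[0],t[1]]); return im,cam("wrist",t)
def fit(c,M,uv,g):
    """pose x,y,yaw of model points M seen at uv"""
    def w(q): 
        a=np.radians(q[2]); R=np.array([[np.cos(a),-np.sin(a),0],[np.sin(a),np.cos(a),0],[0,0,1]]); return M@R.T+[q[0],q[1],0]
    s=least_squares(lambda q:(proj(c,w(q))-uv).ravel(),g,x_scale=[.01,.01,1]); return s.x,np.abs(s.fun).max()
E
python3 - <<'E'
from h import *
c=cam("top"); f=lambda L:np.array(L)/2.5+[140,110]
M=np.array([[.058,.136,.109],[.058,-.136,.109],[-.058,-.136,.109],[-.058,.136,.109]])
print(fit(c,M,f([(292,127),(502,86),(522,178),(308,218)]),[.5,0,0]))
M=np.array([[.065,.12,.008],[.065,-.12,.008],[-.065,-.12,.008],[-.065,.12,.008]])
print(fit(c,M,f([(68,288),(248,243),(268,338),(85,384)]),[.5,0,0]))
print(unproj(c,f([(624,172),(683,172),(629,262),(688,262)]),.069))
print("bar",unproj(c,f([(420,222)]),.102))
print("things",unproj(c,f([(345,335),(430,320),(210,100)]),.0))
for p,y in (((.45,.15),10),((.40,-.2),0)):
  for h in (.3,.35): print(robot.inverse_kinematics([*p,h],[180,0,y]),robot.inverse_kinematics([*p,h],[180,0,y+180]))
print(robot.inverse_kinematics([.45,0,.1],[180,0,90]))
E
```

```text
(array([ 0.60269592, -0.0217973 ,  3.44685391]), np.float64(1.3047871089919454))
(array([0.46151706, 0.31307112, 6.61983997]), np.float64(0.4954303759841423))
[[ 0.55090363 -0.29091842  0.069     ]
 [ 0.54067662 -0.36483998  0.069     ]
 [ 0.43588152 -0.2765969   0.069     ]
 [ 0.42592762 -0.34887661  0.069     ]]
bar [[ 0.51392214 -0.02696221  0.102     ]]
things [[ 0.40238241  0.08951153  0.        ]
 [ 0.4067058  -0.02201967  0.        ]
 [ 0.7482416   0.23823675  0.        ]]
[-53.05403005   8.06662824  37.30921062  93.31425526  -4.95016456
  80.28981931 -95.18217495] [-41.88973393   7.49999896  24.33073468  92.96487869  -3.12830327
  80.20896846  82.78921614]
[-52.98169191   7.22380083  37.20332797  87.17797245  -4.36621896
  87.06568424 -95.77407801] [-42.49588323   6.77472546  25.03077231  86.8504976   -2.8648382
  87.00967514  82.53090302]
[-36.03068708   6.37857872  66.95614726  97.50578361  -5.95781798
  80.04163625 -58.16905436] [-35.42019333   6.24018264  66.17376054  97.49621469  -5.79440093
  80.02479647 121.63454224]
[-30.2916108    3.96536076  59.08115415  91.25685752  -3.40677364
  86.70906327 -61.07522647] [-23.14761433   3.51591952  51.03643459  91.11271286  -2.7377126
  86.67849328 117.99477178]
[-41.08417853  19.12300325  47.39627839 114.7233349  -17.48491777
  53.37399405  15.33217094]
```

```bash
python3 - <<'E'
from h import *
robot.move_to([.46,.31,.28],[180,0,0]); robot.pause(.3); wrist("pics/w_rack.png")
robot.move_to([.60,-.02,.28],[180,0,0]); robot.pause(.3); wrist("pics/w_st.png")
print(robot.current_time_s(), robot.current_tool_pos(), robot.current_eef_rot())
for y in (93.4,-86.6):
  for p in ([.505,-.03,.102],[.68,-.02,.281],[.68,-.02,.31],[.6,-.02,.33],[.46,.313,.33],[.46,.313,.2]):
    q=robot.inverse_kinematics(p,[180,0,y]); print(p,y,None if q is None else np.round(q))
E
```

```text
4.825 [ 0.60000589 -0.01917353  0.28001639] [-1.79987437e+02  4.58819153e-04  7.65059119e-02]
[0.505, -0.03, 0.102] 93.4 [-18.  22.  25. 106. -11.  55.  15.]
[0.68, -0.02, 0.281] 93.4 [-12.  35.  23.  59. -13.  89.  11.]
[0.68, -0.02, 0.31] 93.4 [-11.  35.  23.  55. -13.  93.  11.]
[0.6, -0.02, 0.33] 93.4 [-16.  24.  26.  69. -10.  89.  11.]
[0.46, 0.313, 0.33] 93.4 [-57.  18.  29.  77.  -9.  87. -25.]
[0.46, 0.313, 0.2] 93.4 [-56.  22.  27.  91. -10.  70. -24.]
[0.505, -0.03, 0.102] -86.6 [ -43.   32.   61.  107.  -32.   61. -146.]
[0.68, -0.02, 0.281] -86.6 [ -28.   43.   61.   60.  -37.   95. -155.]
[0.68, -0.02, 0.31] -86.6 [ -26.   43.   61.   56.  -37.   98. -156.]
[0.6, -0.02, 0.33] -86.6 [ -36.   33.   64.   70.  -29.   94. -155.]
[0.46, 0.313, 0.33] -86.6 [  3.  28. -62.  75.  24.  91. 129.]
[0.46, 0.313, 0.2] -86.6 [  5.  33. -62.  88.  29.  76. 124.]
```

View pics/w_st.png

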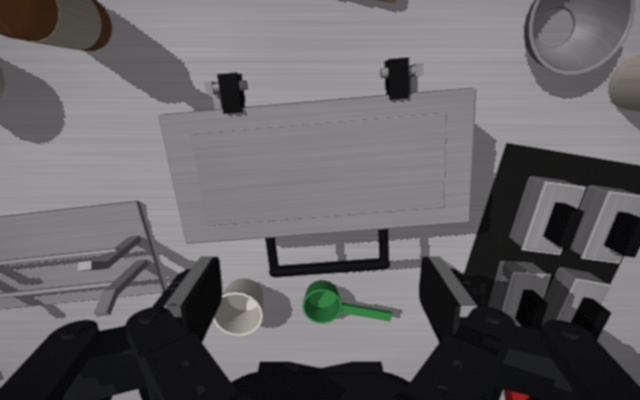

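View pics/w_rack.png

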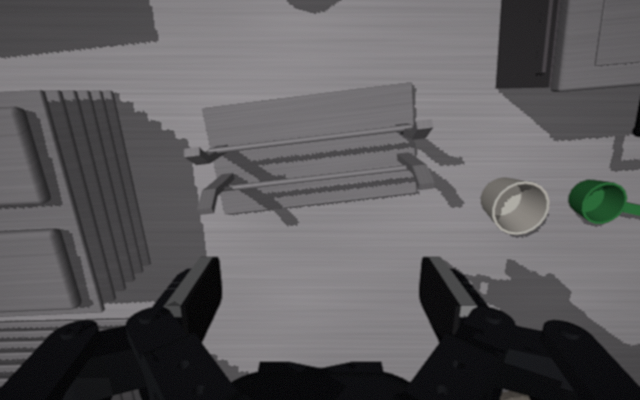

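The station image shows the lid corners at (160,115), (475,88), (469,220) and (188,243), with the bar at (330,269). The rack image shows the base corners at (203,108), (413,83), (417,194) and (226,214).

```bash
python3 - <<'E'
from h import *
def C(f): t=np.load(f+".npy"); return cam("wrist",(t[:3],t[3:]))
c=C("pics/w_st.png")
M=np.array([[.060,.136,.109],[.060,-.136,.109],[-.062,-.136,.109],[-.062,.136,.109]])
q,r=fit(c,M,np.array([(160,115),(475,88),(469,220),(188,243)]),[.6,0,0]);print("st",q,r)
print("bar",unproj(c,[(330,269),(272,271),(388,266)],.102), "hooks",unproj(c,[(231,92),(398,78)],.102))
a=np.radians(q[2]);R=np.array([[np.cos(a),-np.sin(a)],[np.sin(a),np.cos(a)]])
print("pred bar",q[:2]+R@[-.101,0],"hinge",q[:2]+R@[.078,0])
c=C("pics/w_rack.png")
M=np.array([[.065,.12,.008],[.065,-.12,.008],[-.065,-.12,.008],[-.065,.12,.008]])
print("rack",fit(c,M,np.array([(203,108),(413,83),(417,194),(226,214)]),[.46,.31,6]))
E
```

```text
st [ 0.6089531  -0.02022747  5.05448197] 3.6635503430964604
bar [[ 0.50614749 -0.02920078  0.102     ]
 [ 0.50373352  0.0290099   0.102     ]
 [ 0.50967034 -0.08713251  0.102     ]] hooks [[ 0.67537994  0.05740849  0.102     ]
 [ 0.68714556 -0.08451696  0.102     ]]
pred bar [ 0.50834585 -0.02912587] hinge [ 0.68664979 -0.01335544]
rack (array([0.46697015, 0.31720697, 6.64517068]), np.float64(1.359871187709075))
```

```bash
cat > cfg.py <<'E'
import numpy as np
YAW=5.0; a=np.radians(YAW); ux=np.array([np.cos(a),np.sin(a),0]); uy=np.array([-np.sin(a),np.cos(a),0])
BAR=np.array([.5065,-.029,.102]); HINGE=BAR+.179*ux; ST=HINGE-.078*ux
E
python3 - <<'E'
from h import *; from cfg import *
o=[180,0,90+YAW]
fingers.gripper_to(.38)
robot.move_to(BAR+[0,0,.12],o)
s=robot.line_to(BAR+[0,0,-.001],velocity=.1,f_stop=8); print("stop",s,robot.current_tool_pos())
if not s:
    f0=robot.current_contact_force(); fingers.gripper_to(0,force=40); f1=robot.current_contact_force()
    print(robot.current_finger_gap(),robot.current_gripper_force(),np.round(f1-f0,1),robot.current_tool_pos())
    P=np.array(robot.current_tool_pos())
    for th in (4,8,12):
        t=np.radians(th); s=robot.line_to(HINGE+.180*(-np.cos(t)*ux+np.sin(t)*np.array([0,0,1]))+[0,0,-.001],velocity=.08,f_stop=30)
        f=robot.current_contact_force(); print(th,s,[round(float(v),1) for v in (f@ux,f@uy,f[2])])
        if s: break
print(robot.current_time_s(), robot.current_finger_gap()); wrist("pics/w1.png")
E
```

```text
stop False [ 0.50714602 -0.02906033  0.10167338]
0.1230234390528141 39.02032256126404 [-0.1  0.7  2.5] [ 0.50721057 -0.02905138  0.10175544]
4 False [-0.2, -0.3, -2.2]
8 False [0.4, 0.8, -4.3]
12 False [0.5, -0.4, -3.7]
9.3667 0.12437260116640785
```

View pics/w1.png

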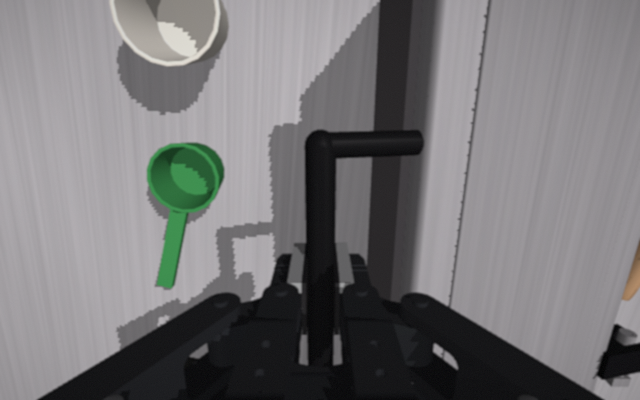

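The bar is held between the fingers (bar at (320,260)) and the lid is rising. Continuing the arc.

```bash
python3 - <<'E'
from h import *; from cfg import *
for th in range(18,91,6):
    t=np.radians(th); s=robot.line_to(HINGE+.180*(-np.cos(t)*ux+np.sin(t)*np.array([0,0,1]))+[0,0,-.001],velocity=.1,f_stop=25)
    f=robot.current_contact_force(); print(th,s,[round(float(v),1) for v in (f@ux,f@uy,f[2])])
    if s: break
print(robot.current_time_s(), robot.current_finger_gap(),robot.current_tool_pos()); wrist("pics/w2.png")
cv2.imwrite("pics/s2.png",cv2.resize(vision.grab_frame("scene")[80:310,220:480,::-1],(676,598),interpolation=cv2.INTER_CUBIC))
E
```

```text
18 False [1.3, -0.4, -3.4]
24 False [1.6, -0.0, -4.5]
30 False [1.7, 0.6, -3.0]
36 False [1.8, 0.8, -4.4]
42 False [1.1, 0.6, -4.4]
48 False [-2.3, 0.4, -1.5]
54 False [-5.7, 1.8, 2.5]
60 False [-7.3, 2.3, 6.8]
66 False [-5.5, 2.5, 7.6]
72 False [-3.9, 1.3, 6.8]
78 False [-2.3, 1.7, 5.0]
84 False [-2.3, 0.6, 5.0]
90 False [-1.1, 0.1, 4.6]
13.8583 0.12145050535828329 [ 0.68628861 -0.01373238  0.28242277]
```

View pics/s2.png

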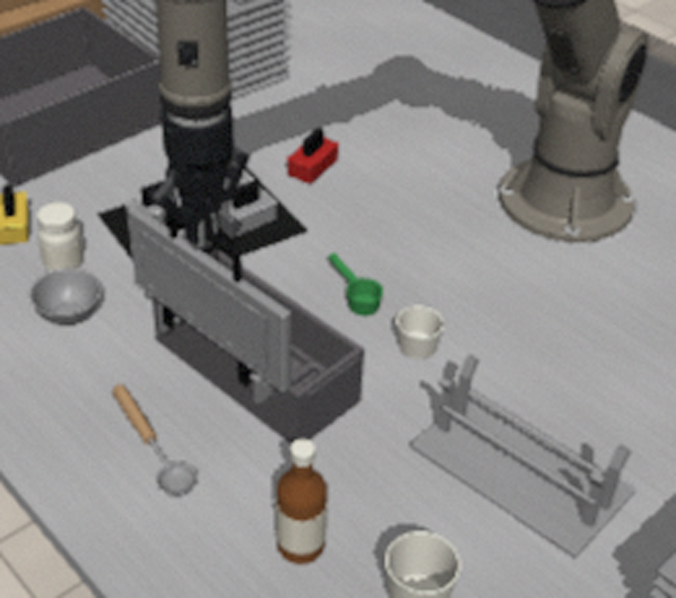

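The scene shows the lid standing upright at (210,290) on its hinges. Next I lift it, and check the rack corners in an enlarged crop.

```bash
python3 - <<'E'
from h import *; from cfg import *
p=np.array(robot.current_tool_pos())
s=robot.line_to(p+[0,0,.03],velocity=.06,f_stop=25); print(s,np.round(robot.current_contact_force(),1))
if not s:
    robot.line_to(p+[0,0,.055],velocity=.1)
    robot.line_to(p-.12*ux+[0,0,.055],velocity=.15)
    print(np.round(robot.current_contact_force(),1))
print(robot.current_time_s(),robot.current_tool_pos(),robot.current_finger_gap())
a=cv2.imread("pics/w_rack.png")[60:260,170:450]; cv2.imwrite("pics/rc.png",cv2.resize(a,(784,560),interpolation=cv2.INTER_CUBIC))
E
```

```text
False [ 0.3 -0.7 -4.9]
[ 0.1 -0.4 -5.4]
15.9833 [ 0.56678411 -0.02385421  0.33706968] 0.12409379717577747
```

View pics/rc.png

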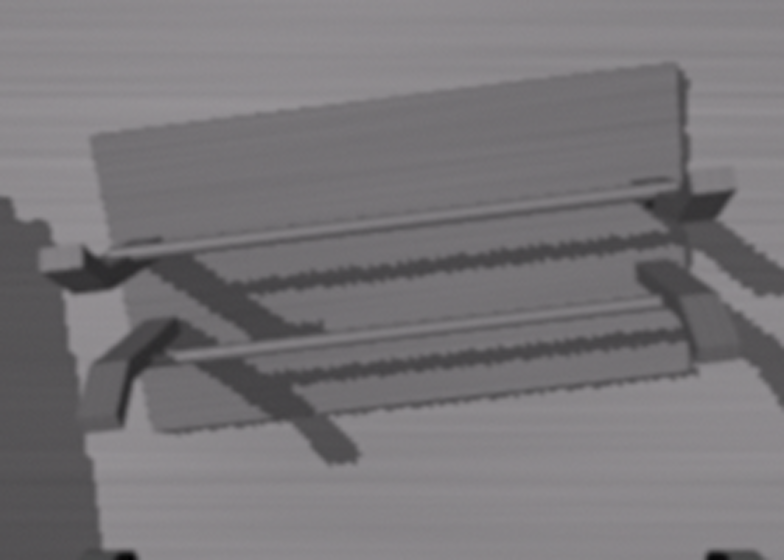

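```bash
python3 - <<'E'
from h import *
t=np.load("pics/w_rack.png.npy"); c=cam("wrist",(t[:3],t[3:]))
M=np.array([[.065,.12,.008],[.065,-.12,.008],[-.065,-.12,.008],[-.065,.12,.008]])
uv=np.array([(92,136),(677,64),(694,374),(160,432)])/2.8+[170,60]
print(fit(c,M,uv,[.46,.31,6])); print(unproj(c,uv,.008)[:,:2])
w=np.array([(40,250),(83,247),(735,170),(685,175),(78,428),(125,428),(697,360),(741,350)])/2.8+[170,60]
p=unproj(c,w,.1)[:,:2]; print(p, p.mean(0))
t=np.array([(54,308),(52,345),(254,270),(250,300)])
E
```

```text
(array([0.46623206, 0.3170123 , 7.03094839]), np.float64(2.2294601574290027))
[[0.51638239 0.44313381]
 [0.54460966 0.20827859]
 [0.41623915 0.19026001]
 [0.38872298 0.42564963]]
[[0.48508664 0.43265637]
 [0.4860897  0.41868507]
 [0.51087178 0.21100048]
 [0.50929239 0.22660406]
 [0.42407027 0.42677839]
 [0.42410795 0.41072102]
 [0.44870852 0.21744416]
 [0.45220359 0.2030985 ]] [0.46755385 0.31837351]
```

```bash
python3 - <<'E'
from h import *
S=np.array([.467,.3175,0]); o=[180,0,96.9]
robot.line_to(S+[.03,-.12,.337],o,velocity=.2); robot.line_to(S+[0,0,.337],o,velocity=.15); robot.pause(.5)
f0=np.array(robot.current_contact_force())
s=robot.line_to(S+[0,0,.235],velocity=.08,f_stop=8); print(s,robot.current_tool_pos(),np.round(robot.current_contact_force()-f0,1))
cv2.imwrite("pics/s3.png",cv2.resize(vision.grab_frame("scene")[130:330,300:560,::-1],(780,600),interpolation=cv2.INTER_CUBIC))
wrist("pics/w3.png")
print(robot.current_time_s(),robot.current_finger_gap())
E
```

```text
False [0.46744349 0.31777769 0.23574688] [-0.2  0.2  0.2]
20.2917 0.11980258116429884
```

View pics/s3.png

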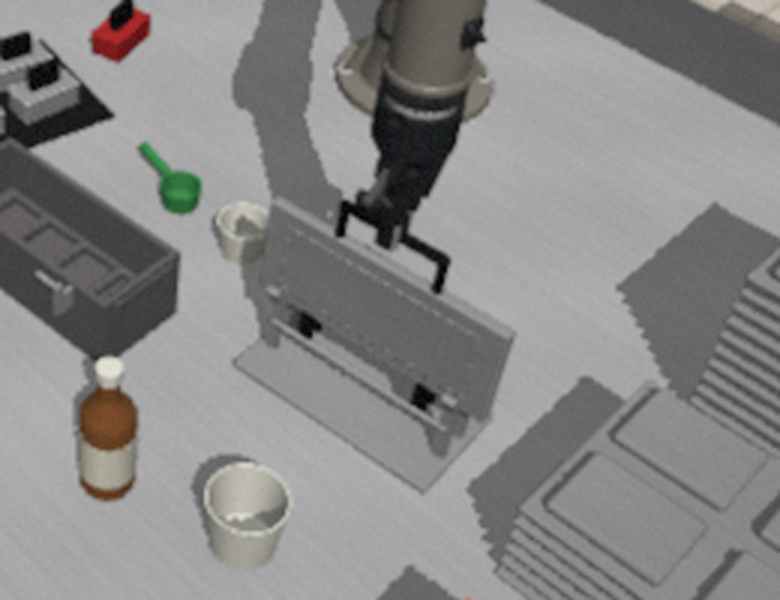

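The lid (390,290) is between the posts without contact and nearly centred. Lowering and releasing.

```bash
python3 - <<'E'
from h import *
p=np.array(robot.current_tool_pos()); f0=np.array(robot.current_contact_force())
s=robot.line_to([p[0],p[1],.190],velocity=.05,f_stop=6); print(s,robot.current_tool_pos(),np.round(robot.current_contact_force()-f0,1))
fingers.gripper_to(.4); robot.pause(.3)
p=np.array(robot.current_tool_pos()); robot.line_to(p+[0,0,.1],velocity=.15)
# view of pans and station
robot.move_to([.49,-.27,.28],[180,0,0]); robot.pause(.3)
cv2.imwrite("pics/s4.png",cv2.resize(vision.grab_frame("scene")[130:330,300:560,::-1],(520,400)))
wrist("pics/w4.png")
robot.move_to([.60,-.02,.28],[180,0,0]); robot.pause(.3); wrist("pics/w5.png")
A=cv2.imread("pics/w4.png");B=cv2.imread("pics/s4.png");cv2.imwrite("pics/v4.png",np.vstack([cv2.resize(A[:300],(640,300)),cv2.resize(B,(390,300),).copy() if 0 else np.hstack([cv2.resize(B,(390,300)),np.zeros((300,250,3),np.uint8)])]))
print(robot.current_time_s())
E
```

```text
True [0.46723707 0.31706969 0.20001826] [ 0.1 -1.2  9.5]
26.3583
```

View pics/v4.png

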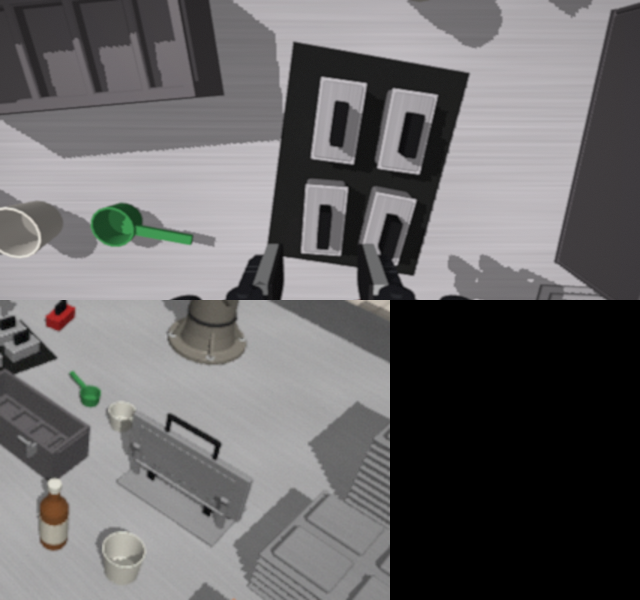

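View pics/w5.png

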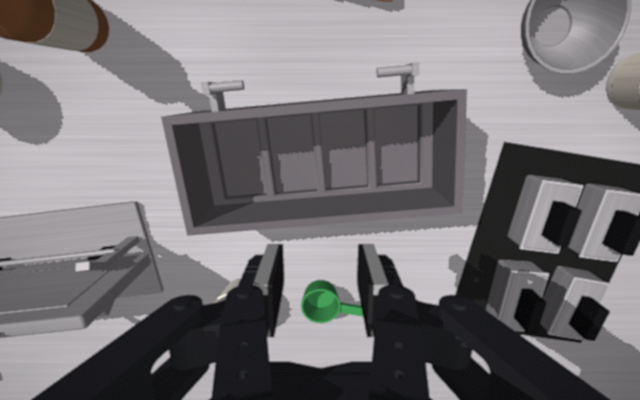

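The lid stands in the rack at (190,455) in the lower part of the combined image, and the open station shows four pockets at (240,160), (295,155), (345,152) and (400,150). Next are straight-down views of the pockets and pans, with the pans found by contour.

```bash
cat >> h.py <<'E'
def rects(im,c,z=.039):
    """bright block tops on the mat -> (xy, yaw of long axis in (-90,90], w, l, px)"""
    g=cv2.cvtColor(im,cv2.COLOR_RGB2GRAY); m=(g>105).astype(np.uint8)
    n,lab,st,_=cv2.connectedComponentsWithStats(m,connectivity=4); out=[]
    for i in range(1,n):
        if not 800<st[i,4]<9000: continue
        h=cv2.convexHull(np.argwhere(lab==i)[:,::-1].astype(np.float32))[:,0]
        P=unproj(c,h,z)[:,:2]*1000
        (x,y),(a,b),t=cv2.minAreaRect(P.astype(np.float32))
        if a<b: a,b,t=b,a,t+90
        t=(t+90)%180-90
        if 70<a<98 and 36<b<58: out.append((np.array([x,y])/1000,t,b,a,h.mean(0)))
    return out
E
python3 - <<'E'
from h import *; from cfg import *
robot.move_to([*(ST-.075*ux)[:2],.24],[180,0,YAW]); robot.pause(.4); im,c=wrist("pics/w6.png")
robot.move_to([.413,-.32,.24],[180,0,0]); robot.pause(.4); im2,c2=wrist("pics/w7.png")
for r in rects(im2,c2): print([np.round(v,3) for v in r])
g=cv2.cvtColor(im2,cv2.COLOR_RGB2GRAY); print(robot.current_time_s())
V=np.vstack([im[:230,100:540],im2[:230,100:540]]); cv2.imwrite("pics/v6.png",cv2.resize(V,None,fx=1.3,fy=1.3,interpolation=cv2.INTER_CUBIC)[:,:,::-1])
E
```

```text
[array([ 0.53 , -0.288]), np.float64(-7.591), np.float64(47.547), np.float64(74.773), array([280.786,  49.143], dtype=float32)]
[array([ 0.524, -0.362]), np.float64(-7.818), np.float64(47.728), np.float64(85.029), array([365.05,  53.75], dtype=float32)]
[array([ 0.423, -0.274]), np.float64(-4.341), np.float64(47.736), np.float64(86.152), array([276.375, 154.125], dtype=float32)]
[array([ 0.412, -0.347]), np.float64(-11.062), np.float64(47.965), np.float64(85.992), array([347.35, 168.15], dtype=float32)]
28.8833
```

View pics/v6.png

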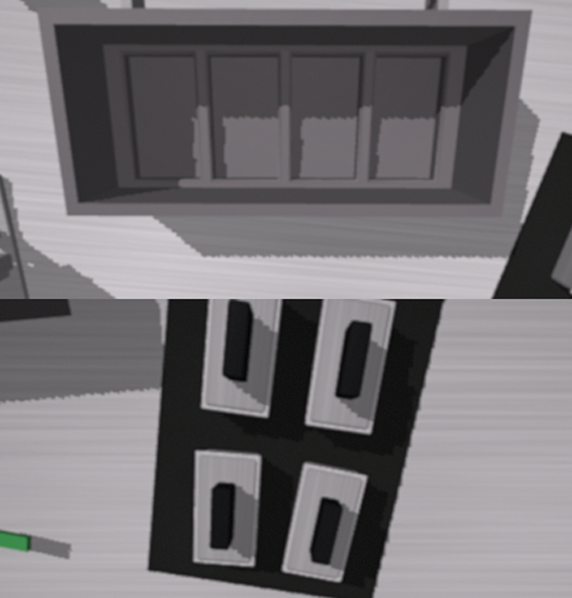

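Upper half: the pocket openings are at about columns 162, 244, 326 and 408 and rows 50–182. Lower half: four grey pans. I'll fit the station pose and overlay it.

```bash
python3 - <<'E'
from h import *; from cfg import *
t=np.load("pics/w6.png.npy"); c=cam("wrist",(t[:3],t[3:])); f=lambda L:np.array(L)/1.3+[100,0]
R=lambda X,Y,z:np.array([[X,Y,z],[X,-Y,z],[-X,-Y,z],[-X,Y,z]])
out=f([(40,10),(532,12),(500,213),(68,215)]); inn=f([(55,27),(515,27),(492,205),(78,203)]); pk=f([(123,50),(447,52),(437,183),(133,183)])
A=R(.058,.136,.095);B=R(.05,.128,.095);P=R(.046,.117,.026)
print(ST,YAW)
g=[*ST[:2],5]
for M,u in ((A,out),(B,inn),(P,pk),(np.vstack([A,B]),np.vstack([out,inn])),(np.vstack([A,B,P]),np.vstack([out,inn,pk]))): print(fit(c,M,u,g))
# pose by gradient along predicted edges
im=cv2.imread("pics/w6.png",0).astype(np.float32); G=cv2.GaussianBlur(np.hypot(cv2.Sobel(im,5,1,0),cv2.Sobel(im,5,0,1)),(0,0),1.2)
from scipy.ndimage import map_coordinates
segs=[A,B]+[R(.044,.025,.012)+[0,y,0] for y in (-.09,-.03,.03,.09)]+[R(.046,.027,.026)+[0,y,0] for y in (-.09,-.03,.03,.09)]
L=np.vstack([Q[i]+(Q[(i+1)%4]-Q[i])*np.linspace(.05,.95,40)[:,None] for Q in segs for i in range(4)])
def W(q,L): a=np.radians(q[2]); r=np.array([[np.cos(a),-np.sin(a),0],[np.sin(a),np.cos(a),0],[0,0,1]]); return L@r.T+[q[0],q[1],0]
def cost(q,L=L):
    u=proj(c,W(q,L)); return -np.minimum(map_coordinates(G,[u[:,1],u[:,0]],order=1),80).mean()
from scipy.optimize import differential_evolution as de
b=[(g[0]-.012,g[0]+.012),(g[1]-.012,g[1]+.012),(2.5,7.5)]
for Ls in (L,L[:320],L[320:]): r=de(lambda q:cost(q,Ls),b,seed=1,popsize=20,maxiter=60); print("grad",r.x,r.fun)
q=de(cost,b,seed=1,popsize=20,maxiter=60).x
v=cv2.resize(cv2.imread("pics/w6.png")[:200,110:530],None,fx=1.9,fy=1.9,interpolation=cv2.INTER_CUBIC)
for Q in segs: cv2.polylines(v,[((proj(c,W(q,Q))-[110,0])*1.9+.95).astype(np.int32)],True,(0,0,255),1)
cv2.imwrite("pics/v7.png",v)
E
```

```text
[ 0.60711566 -0.02019727  0.102     ] 5.0
(array([ 0.60824739, -0.02003192,  4.98073954]), np.float64(3.2967996375409996))
(array([ 0.60780407, -0.02000915,  4.98842375]), np.float64(1.343142777957695))
(array([ 0.60823221, -0.01990086,  4.91954377]), np.float64(3.0392898551315284))
(array([ 0.60802728, -0.02002048,  4.98431106]), np.float64(3.549591026979357))
(array([ 0.6080755 , -0.01999216,  4.97197494]), np.float64(3.5239742752960694))
grad [ 0.60872426 -0.01915719  4.86906901] -45.98252868652344
grad [ 0.60892647 -0.0189588   4.92763376] -69.058426
grad [ 0.60846622 -0.01918186  4.89351817] -40.265186
```

View pics/v7.png

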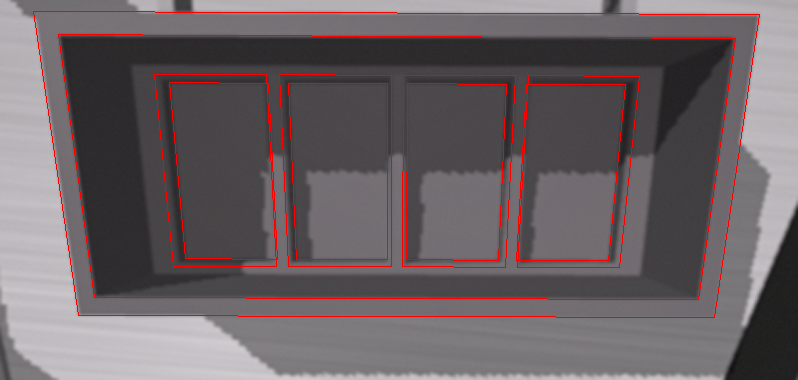

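The overlay matches the rim and all four pockets (columns 160–635), so the station is at (0.6085, −0.0193) with yaw 4.9°. Now the first pan.

```bash
cat > pp.py <<'E'
from h import *
STN=np.array([.6085,-.0193]); Y=4.93; a=np.radians(Y)
sx=np.array([np.cos(a),np.sin(a)]); sy=np.array([-sx[1],sx[0]])
def look(e):
    robot.move_to([e[0]-.075,e[1],.24],[180,0,0]); robot.pause(.35); im,c=wrist("pics/look.png")
    R=sorted(rects(im,c),key=lambda r:np.hypot(*(r[0]-e))); return R
def pick(e):
    fingers.gripper_to(.38)
    R=look(e)
    if not R or np.hypot(*(R[0][0]-e))>.05: print("NOT FOUND",[(r[0],r[1]) for r in R]); return False
    xy,t,w,l,_=R[0]
    if np.hypot(*(xy-e))>.02: R=look(xy); xy,t,w,l,_=R[0]
    print("pan",np.round(xy,4),round(t,1),round(w,1),round(l,1))
    if l<82 or abs(t)>60: print("odd"); return False
    o=[180,0,t]; robot.move_to([*xy,.14],o)
    if robot.line_to([*xy,.060],velocity=.12,f_stop=8): print("hit",robot.current_tool_pos()); return False
    fingers.gripper_to(0,force=60); g=robot.current_finger_gap()
    robot.line_to([*xy,.20],velocity=.2); print("gap",round(g,3),round(robot.current_finger_gap(),3),robot.current_gripper_force())
    return robot.current_finger_gap()>.08
def place(k):
    p=STN+sy*k; o=[180,0,Y]
    robot.move_to([*p,.20],o); robot.line_to([*p,.095],o,velocity=.15); robot.pause(.2)
    s=robot.line_to([*p,.064],velocity=.03,f_stop=6); q=robot.current_tool_pos(); print("place",s,np.round(q,4),np.round(robot.current_contact_force(),1))
    return q[2]
def release():
    fingers.gripper_to(.36); q=np.array(robot.current_tool_pos()); robot.line_to([q[0],q[1],.2],velocity=.2)
E
python3 - <<'E'
from pp import *
if pick(np.array([.530,-.288])):
    z=place(.09)
    if z<.0715: release(); print("released")
print(robot.current_time_s())
E
```

```text
pan [ 0.5355 -0.2882] -7.5 47.8 85.6
gap 0.149 0.153 58.607221841812134
place True [0.6004 0.0705 0.0703] [-0.5  0.6  3.7]
released
36.6917
```

```bash
python3 - <<'E'
from pp import *
for e,k in (((.524,-.362),.03),((.423,-.274),-.03),((.412,-.347),-.09)):
    if not pick(np.array(e)): break
    z=place(k)
    if z>.0715: print("not seated"); break
    release()
print(robot.current_time_s())
E
```

```text
pan [ 0.5243 -0.3621] -7.9 47.8 85.6
gap 0.15 0.154 58.591076731681824
place True [0.6056 0.0107 0.0703] [-1.4  0.6  4.7]
pan [ 0.4228 -0.2735] -4.5 47.3 84.9
gap 0.149 0.15 58.50668013095856
place True [ 0.6107 -0.0491  0.0702] [-1.6  0.4  4.4]
pan [ 0.4118 -0.3475] -11.1 47.3 85.0
gap 0.15 0.151 58.48885238170624
place True [ 0.6159 -0.1088  0.0702] [-0.7 -0.3  3.9]
63.3833
```

```bash
python3 - <<'E'
from h import *; from cfg import *
robot.move_to([*(ST-.075*ux)[:2],.24],[180,0,YAW]); robot.pause(.4); im,c=wrist("pics/w8.png")
robot.move_to([.30,-.25,.35],[180,0,0]); robot.pause(.3)
s=vision.grab_frame("scene")[110:310,220:480]
V=np.vstack([cv2.resize(im[:200,110:530],(546,260),interpolation=cv2.INTER_CUBIC),cv2.resize(s,(546,330),interpolation=cv2.INTER_CUBIC)[:330]])
cv2.imwrite("pics/v8.png",V[:,:,::-1]); print(robot.current_time_s())
E
```

```text
66.025
```

View pics/v8.png

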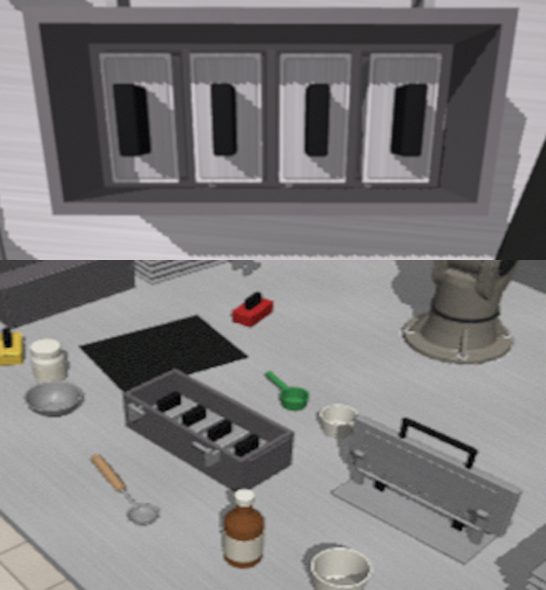

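All four pans sit square in their pockets (ribs at (130,120), (222,120), (317,120) and (410,120)). The lid stands in the rack at (430,480) with its bar on top, and the other items have not moved.

```bash
python3 -c "
from station import workorder; print(workorder.close_job())"
```

```text
the job is handed in; nothing more can be done
None
```

The job is handed in: the lid stands upright in the rack slot with its bar on top, all four pans are seated in their own pockets, and nothing else on the counter was moved (about 66 s of the 208 s used).

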